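Heft two look-alike pigment jars, rack the spent one and hold up the full one

TASK

Two look-alike red-lidded jars were left out on the table, one full and one nearly empty: lift each to feel which is heavier. Stand the nearly empty one back in the rack's free well, fully down, and let go of it; then hold the full one up for the decorator, upright and still, centred about 10 cm above the test tile with the rust-brown glaze, and finish while still holding it there. Never tip either jar, and leave the other jars, the tiles and the brush as they are.

Things in the scene. Friction and masses are not known exactly. Their poses are not given: they have to be found in the camera images.
- red_jar_p_mid (a point): white round jar, body 52 mm across and 55 mm high, red screw lid 48 mm across on top, 68 mm high in all; this point is on its axis at mid height, 34 mm above its underside, z up along the axis. It starts on the table. One of the two red-lidded jars is full, the other nearly empty; they look alike, either may be in either place, and the full one weighs more than twice as much (both between 0.08 and 0.5 kg)
- red_jar_q_mid (a point): white round jar, body 52 mm across and 55 mm high, red screw lid 48 mm across on top, 68 mm high in all; this point is on its axis at mid height, 34 mm above its underside, z up along the axis. It starts on the table. One of the two red-lidded jars is full, the other nearly empty; they look alike, either may be in either place, and the full one weighs more than twice as much (both between 0.08 and 0.5 kg)
- rack: wooden jar rack, fixed, 90 mm wide (its x) and 296 mm long (its y), origin at the centre of its underside, z up; four round wells in a row along its y, 68 mm apart; the bored top is 26 mm above the table, the end cheeks 42 mm. Three wells hold jars, one is empty (any of the four)
- well_0 (a point): centre of the floor of well 0 of the rack (0 is at its +y end), axes as the rack's; the well is 58 mm wide and 16 mm deep with a 3 mm chamfer round its mouth, its floor 10 mm above the table; a jar stands in it with 52 mm showing
- well_1 (a point): centre of the floor of well 1 of the rack (0 is at its +y end), axes as the rack's; the well is 58 mm wide and 16 mm deep with a 3 mm chamfer round its mouth, its floor 10 mm above the table; a jar stands in it with 52 mm showing
- well_2 (a point): centre of the floor of well 2 of the rack (0 is at its +y end), axes as the rack's; the well is 58 mm wide and 16 mm deep with a 3 mm chamfer round its mouth, its floor 10 mm above the table; a jar stands in it with 52 mm showing
- well_3 (a point): centre of the floor of well 3 of the rack (0 is at its +y end), axes as the rack's; the well is 58 mm wide and 16 mm deep with a 3 mm chamfer round its mouth, its floor 10 mm above the table; a jar stands in it with 52 mm showing
- teal_jar_mid (a point): white round jar, body 52 mm across and 55 mm high, teal screw lid 48 mm across on top, 68 mm high in all; this point is on its axis at mid height, 34 mm above its underside, z up along the axis, standing in one of the rack's wells; leave it there
- yellow_jar_mid (a point): white round jar, body 52 mm across and 55 mm high, yellow screw lid 48 mm across on top, 68 mm high in all; this point is on its axis at mid height, 34 mm above its underside, z up along the axis, standing in one of the rack's wells; leave it there
- yellow_jar_2_mid (a point): white round jar, body 52 mm across and 55 mm high, yellow screw lid 48 mm across on top, 68 mm high in all; this point is on its axis at mid height, 34 mm above its underside, z up along the axis, standing in one of the rack's wells; leave it there
- tile_rust_mid (a point): fired test tile 40 x 62 x 9 mm lying on the ware board, half of it glazed rust brown; this point is its centre. The three tiles lie in a row in any order
- tile_teal_mid (a point): fired test tile 40 x 62 x 9 mm lying on the ware board, half of it glazed teal; this point is its centre. The three tiles lie in a row in any order
- tile_grey_mid (a point): fired test tile 40 x 62 x 9 mm lying on the ware board, half of it glazed pale grey; this point is its centre. The three tiles lie in a row in any order
- board: plywood ware board, fixed, 90 x 245 mm, its top 10 mm above the table; origin at the centre of its underside; the tiles lie on it
- brush: thin red glaze brush 210 mm long lying behind the ware board; origin at the middle of its underside
Things that resemble listed ones, but are neither listed nor needed, are in the scene too. Leave any blue look-alike of the part that bears red_jar_q_mid alone.

How it is judged:
By the outcome, as a careful person would: the job done as asked, in the order asked, and still so for the second after the job is handed in, while the arm keeps its last pose, push and grip.
It also fails if it takes over 67 s, if anything falls off the work surface, if the arm or the gripper's body presses on something with over 40 N, if the wrist force passes 120 N, or if a joint passes its speed limit or range.

ROBOT

A 6-joint arm with a two-finger parallel gripper is mounted at the origin on a cart in front of the work surface, level with it; the furniture and walls round the work are solid. World frame = base frame: x ahead of the robot, y to its left, z up, the work surface at z = 0. Lengths are in m, angles in degrees, forces in N, time in s.
With the tool pointing down it reaches from about 0.3 to 0.75 m from the base axis. Payload 8.5 kg.
Tool frame: the origin (TCP) lies on the centre line of the jaws, within the pads' length; the fingertips stand 19 mm ahead of it and the grasp point (between the pads) is the TCP; z points along the fingers, x is the direction in which the jaws open and shut, and the axes are right-handed (so a half turn about z gives the same grasp; the last joint's range is limited). The gripper opens to 85 mm and grips with 20 to 120 N. Pads are 22 mm wide; open, the fingers measure 114 mm over their backs; the gripper's body (76 mm by 85 mm) begins 54 mm behind the grasp point. The pads swing forward as they close: fully open they stand 13 mm farther back than shut.
Start: joints at [-79.143, 21.807, 74.336, -0, 83.858, -12.336], TCP at [0.217, -0.506, 0.25] pointing down, gripper open.
Joint ranges: [-178.18, 178.18], [-50.72, 133.34], [12.68, 142.11], [-81.47, 261.47], [9.98, 163.14], [-165.26, 165.26]. Speed limits (degrees/s): [136.94, 136.94, 180, 180, 180, 180].

INTERFACE

Orientations are given as a 3x3 rotation matrix whose columns are the frame's x, y, z axes.
In Python, from rig import env, cams, order gives the robot as it stands.
- The arm moves only by the tool step_arm, never from a script. Its argument "steps" is a list of rows, each an object with "xyz": the shift along the tool's x, y, z normalised to -1 to 1, where 1 is 0.04 m, a list of three; "turn": the turn, a rotation vector about the tool's x, y, z normalised to -1 to 1, where 1 is 0.08 rad, a list of three; "gripper": the gripper command: -1 is shut, 1 is fully open, values between are in proportion. A call has 1 to 20 rows; each row shifts and turns the commanded pose from where the row before left it, along the tool's axes as they then stand; what a row does not reach is not made up. A row lasts 1/12 s, in which the tool goes at most 41.7 mm and 7.16 degrees, less where a joint would pass 70% of its speed; a pose out of reach is approached as far as the arm can. A call with a number of a shift or a turn outside -1 to 1 is refused whole. A call with a gripper value outside its range is refused whole. The fingers move at their own pace and stop on an object; "squeeze" is the grip in N (left out, the last holds). Time passes only in rows, so rows that do not move let the fingers close. It gives the time, the measured TCP pose, the force and the opening at its end, in the units of the state.
- env.observe(): the state, without advancing time (a new reading comes with each control period).
- cams.get_image(name): name is "side" or "top" or "wrist"; returns (picture, depth): 420x560x3 uint8, red, green, blue; 420x560 float32, m along the optical axis (not along the pixel's ray), 0 where there is no reading.
- cams.camera_info(name): a dict with "fx", "fy", "cx", "cy" (pixels), "k1" (the pictures are not rectified: a ray, as slopes to the right and down, at radius r is drawn at 1 + k1 r^2 times it, then the intrinsics apply), "extrinsics" (4x4, takes a point from camera to world coordinates). Camera axes: x right, y down, z forward; pixel columns grow to the right and rows downward; lengths in m; the calibration is good to about 2 mm. A picture is of the moment at which its call begins: read the wrist's pose just before it. camera_info takes no time and is no camera call; for the wrist camera it gives the pose at the moment of the call.
- order.close_job(): hands the job in, once; it reports no verdict.
The state is a dict: "time_s": time; "q": joint angles; "qvel": joint speeds; "joint_efforts": joint torques, N m; "position": TCP position; "tool_rot": TCP orientation; "ft_force": force on the tool from outside, world axes, zero at the start; "wrist_torque": the same for the moment, N m; "grip_width": finger opening in m.
Only numpy, scipy, OpenCV 4.12 (cv2) and the standard library are available. Lean on these libraries where they do the work, as an engineer would, in place of code of your own. Each camera call takes 0.05 s, during which the arm holds its last target. There are 200 camera calls.

## Working session

There is one attempt and no reset: what is moved stays moved. The work goes in short steps, Python scripts to look and compute and a tool call to move; the robot and the scene stay as the last step left them, time stands still between calls to the robot, and variables do not carry over. Pictures are saved under pics/ and viewed, about 8 in all and at most 12, crops included, and the job is handed in when it is done.

Besides the shell and the picture viewer there is one more tool, called after "Request:" by a JSON object that holds its "name" and its "arguments". step_arm: Moves the arm, as the interface text tells. Scaled input: -1 to 1 covers 0.04 m each way for a shift and 0.08 rad each way for a turn. Its arguments: {"type":"object","properties":{"steps":{"type":"array"},"squeeze":{"type":"number"}},"required":["steps"]}

```bash
ls; mkdir -p pics
cat > h.py <<'E'
import numpy as np, cv2
from rig import env, cams, order
def snap(name):
    info=cams.camera_info(name); im,d=cams.get_image(name); return im,d,info
def world(d,info,name=None):
    # per-pixel world coords
    H,W=d.shape
    K=np.array([[info['fx'],0,info['cx']],[0,info['fy'],info['cy']],[0,0,1.]])
    u,v=np.meshgrid(np.arange(W),np.arange(H))
    p=cv2.undistortPoints(np.stack([u,v],-1).reshape(-1,1,2).astype(float),K,np.array([info['k1'],0,0,0,0.])).reshape(H,W,2)
    c=np.dstack([p[...,0]*d,p[...,1]*d,d,np.ones_like(d)])
    w=c@np.array(info['extrinsics']).T
    w[d==0]=np.nan
    return w[...,:3]
E
python3 - <<'E'
from h import *
s=env.observe(); print({k:np.round(v,3).tolist() for k,v in s.items()})
for n in ('top','side'):
    im,d,i=snap(n); cv2.imwrite(f'pics/{n}0.png',im[...,::-1]); np.savez(f'{n}0.npz',im=im,d=d,w=world(d,i)); print(n,{k:np.round(v,3).tolist() for k,v in i.items()})
E
```

```text
pics
{'time_s': 0.0, 'q': [-79.143, 21.842, 74.386, -0.002, 83.858, -12.337], 'qvel': [-0.006, 0.071, -0.078, 0.073, -0.042, 0.02], 'joint_efforts': [-0.0, -44.846, -23.128, -0.0, 0.005, 0.0], 'position': [0.217, -0.505, 0.25], 'tool_rot': [[0.394, -0.919, -0.0], [-0.919, -0.394, 0.001], [-0.001, -0.0, -1.0]], 'ft_force': [0.576, -0.906, 0.613], 'wrist_torque': [-0.014, 0.073, 0.034], 'grip_width': 0.085}
top {'fx': 398.976, 'fy': 398.976, 'cx': 278.751, 'cy': 212.142, 'k1': -0.071, 'extrinsics': [[0.003, -0.986, 0.168, 0.402], [-1.0, -0.001, 0.008, 0.024], [-0.008, -0.168, -0.986, 0.968], [0.0, 0.0, 0.0, 1.0]]}
side {'fx': 454.646, 'fy': 454.646, 'cx': 275.337, 'cy': 209.104, 'k1': -0.125, 'extrinsics': [[-0.954, -0.178, 0.24, 0.293], [-0.298, 0.509, -0.808, 0.974], [0.021, -0.842, -0.539, 0.692], [0.0, 0.0, 0.0, 1.0]]}
```

View pics/top0.png

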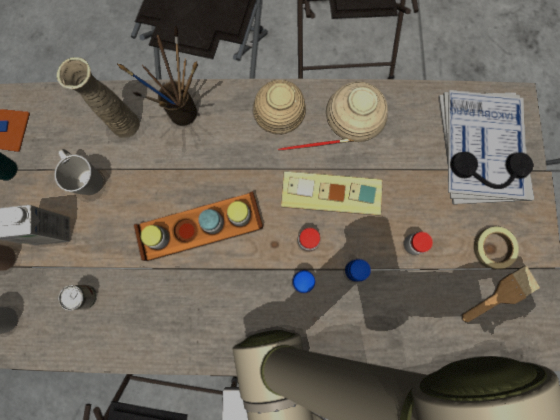

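View pics/side0.png

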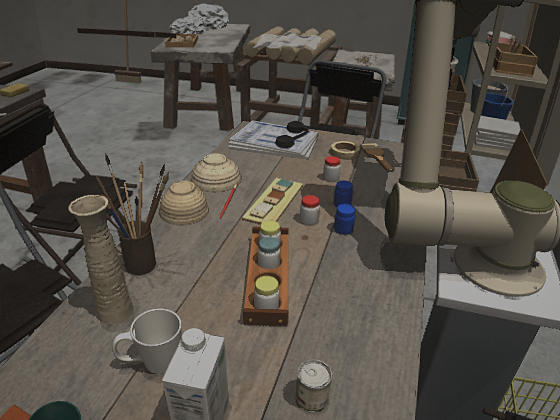

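The top view shows the red jars at px (310,238) and (421,242). In the rack, the free well is the second from the left at (186,231). The rust tile is in the middle of the row at (333,192). Blue look-alikes are at (304,282) and (358,270), close to the first red jar.

```bash
cat > m.py <<'E'
from h import *
f=np.load('top0.npz'); im,w=f['im'],f['w']
hsv=cv2.cvtColor(im,cv2.COLOR_RGB2HSV)
def lid(px,zlo,zhi,r=18):
    m=np.zeros(im.shape[:2],np.uint8); cv2.circle(m,px,r,1,-1)
    sel=(m>0)&(w[...,2]>zlo)&(w[...,2]<zhi)
    p=w[sel]; c,rad=cv2.minEnclosingCircle(p[:,:2].astype(np.float32))
    return np.round([*c,rad,np.median(p[:,2]),*p[:,:2].mean(0)],4),len(p)
for n,px in dict(redA=(310,238),redB=(421,242),blue1=(304,282),blue2=(358,270)).items(): print(n,lid(px,.060,.076))
for n,px in dict(y0=(152,236),teal=(209,220),y2=(238,211)).items(): print(n,lid(px,.070,.086))
# rack hi points
m=np.zeros(im.shape[:2],np.uint8); m[190:262,130:268]=1
sel=(m>0)&(w[...,2]>.018)&(w[...,2]<.05); p=w[sel]
print('rack',cv2.minAreaRect(p[:,:2].astype(np.float32)))
# well floor
m=np.zeros(im.shape[:2],np.uint8); cv2.circle(m,(186,231),16,1,-1)
p=w[(m>0)&(w[...,2]<.018)]; print('well',len(p),p.mean(0),cv2.minEnclosingCircle(p[:,:2].astype(np.float32)))
# board, tiles
m=np.zeros(im.shape[:2],np.uint8); m[165:220,275:390]=1
p=w[(m>0)&(w[...,2]>.006)&(w[...,2]<.03)]; print('board',cv2.minAreaRect(p[:,:2].astype(np.float32)),np.median(p[:,2]))
t=((m>0)&(w[...,2]>.0145)&(w[...,2]<.03)).astype(np.uint8)
n,L,st,_=cv2.connectedComponentsWithStats(t)
for k in range(1,n):
    if st[k,4]>50:
        p=w[L==k]; print('tile',st[k],cv2.minAreaRect(p[:,:2].astype(np.float32)),p.mean(0))
crop=cv2.resize(im[165:265,130:400],None,fx=2.9,fy=2.9,interpolation=cv2.INTER_CUBIC)
cv2.imwrite('pics/crop.png',crop[...,::-1])
# table heights near the jars
print('table',np.nanmedian(w[255:262,310:400,2]), np.nanmedian(w[170:182,200:260,2]))
E
python3 m.py
```

```text
redA (array([ 0.4968, -0.0384,  0.0239,  0.067 ,  0.4962, -0.0381]), 343)
redB (array([ 0.4894, -0.2964,  0.0244,  0.0669,  0.489 , -0.2957]), 353)
blue1 (array([ 0.3999, -0.0259,  0.0235,  0.0674,  0.3997, -0.0253]), 332)
blue2 (array([ 0.4264, -0.1521,  0.024 ,  0.0673,  0.4263, -0.1514]), 357)
y0 (array([0.5019, 0.3212, 0.024 , 0.0777, 0.5005, 0.3207]), 335)
teal (array([0.5375, 0.1912, 0.0244, 0.0771, 0.5368, 0.1908]), 344)
y2 (array([0.5564, 0.1261, 0.0236, 0.0773, 0.5557, 0.1257]), 337)
rack ((0.5285754799842834, 0.22277109324932098), (0.09099117666482925, 0.2944413423538208), 16.01806640625)
well 442 [0.5202479  0.25789562 0.01005859] ((0.5194602012634277, 0.256649374961853), 0.028966153040528297)
board ((0.6147812604904175, -0.09893873333930969), (0.24620072543621063, 0.09085561335086823), 85.15636444091797) 0.010471197085288542
tile [287 178  27  19 407] ((0.6277122497558594, -0.02102726325392723), (0.0618860088288784, 0.040912266820669174), 82.27784729003906) [ 0.62706555 -0.02128644  0.01856382]
tile [319 183  27  19 408] ((0.6149276494979858, -0.09788790345191956), (0.06212782487273216, 0.041072778403759), 82.17072296142578) [ 0.61466519 -0.09768917  0.01844029]
tile [349 183  27  21 411] ((0.612002968788147, -0.17249104380607605), (0.062194325029850006, 0.04059075564146042), 78.08031463623047) [ 0.61188095 -0.17226331  0.01833012]
table -0.0005104371966464516 -0.0006179970215192676
```

View pics/crop.png

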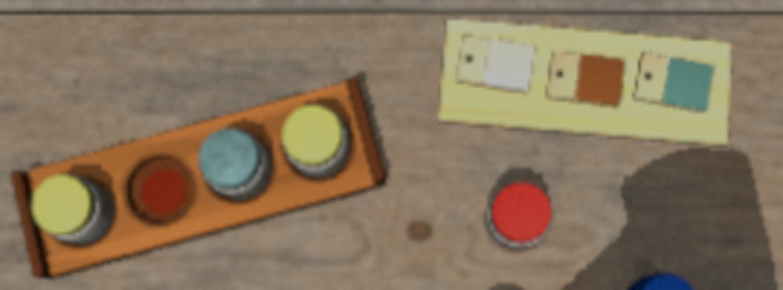

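Request:
{"name": "step_arm", "arguments": {"steps": [{"xyz":[0,0,0.1],"turn":[0,0,-1],"gripper":1},{"xyz":[0,0,0.1],"turn":[0,0,-1],"gripper":1},{"xyz":[0,0,0.1],"turn":[0,0,-1],"gripper":1},{"xyz":[0,0,0.1],"turn":[0,0,-1],"gripper":1},{"xyz":[0,0,0.1],"turn":[0,0,-1],"gripper":1},{"xyz":[0,0,0.1],"turn":[0,0,-1],"gripper":1},{"xyz":[0,0,0.1],"turn":[0,0,-1],"gripper":1},{"xyz":[0,0,0.1],"turn":[0,0,-1],"gripper":1},{"xyz":[0,0,0.1],"turn":[0,0,-1],"gripper":1},{"xyz":[0,0,0.1],"turn":[0,0,-1],"gripper":1},{"xyz":[0,0,0.1],"turn":[0,0,-1],"gripper":1},{"xyz":[0,0,0.1],"turn":[0,0,-1],"gripper":1},{"xyz":[0,0,0.1],"turn":[0,0,-1],"gripper":1},{"xyz":[0,0,0.1],"turn":[0,0,-1],"gripper":1},{"xyz":[0,0,0.1],"turn":[0,0,-1],"gripper":1},{"xyz":[0,0,0.1],"turn":[0,0,-1],"gripper":1},{"xyz":[0,0,0.1],"turn":[0,0,-1],"gripper":1},{"xyz":[0,0,0.1],"turn":[0,0,-1],"gripper":1},{"xyz":[0,0,0],"turn":[0,0,0],"gripper":1},{"xyz":[0,0,0],"turn":[0,0,0],"gripper":1}], "squeeze": 40}}

```text
time_s: 1.77
position: [0.2166, -0.5054, 0.178]
tool_rot: [[0.963, 0.268, -0.0], [0.268, -0.963, 0.001], [0.0, -0.001, -1.0]]
ft_force: [-0.2, -1.1, 0.7]
grip_width: 0.0853
```

```bash
cat > go.py <<'E'
import sys
from h import *
s=env.observe(); R=np.array(s['tool_rot']); p=np.array(s['position'])
print('t',s['time_s'],'p',p.round(4),'w',s['grip_width'],'f',np.round(s['ft_force'],2),'az',np.degrees(np.arctan2(R[1,0],R[0,0])).round(2),'tilt',np.degrees(np.arccos(-R[2,2])).round(2))
a=[float(x) for x in sys.argv[1:]]
if a: print('units',(R.T@(np.array(a)-p)/.04).round(3))
E
python3 go.py 0.489 -0.296 0.15
```

```text
t 1.7667 p [ 0.2166 -0.5054  0.178 ] w 0.08531737955711605 f [-0.23 -1.1   0.7 ] az 15.56 tilt 0.05
units [ 7.966 -3.214  0.704]
```

Request:
{"name": "step_arm", "arguments": {"steps": [{"xyz":[0.797,-0.321,0.07],"turn":[0,0,0],"gripper":1},{"xyz":[0.797,-0.321,0.07],"turn":[0,0,0],"gripper":1},{"xyz":[0.797,-0.321,0.07],"turn":[0,0,0],"gripper":1},{"xyz":[0.797,-0.321,0.07],"turn":[0,0,0],"gripper":1},{"xyz":[0.797,-0.321,0.07],"turn":[0,0,0],"gripper":1},{"xyz":[0.797,-0.321,0.07],"turn":[0,0,0],"gripper":1},{"xyz":[0.797,-0.321,0.07],"turn":[0,0,0],"gripper":1},{"xyz":[0.797,-0.321,0.07],"turn":[0,0,0],"gripper":1},{"xyz":[0.797,-0.321,0.07],"turn":[0,0,0],"gripper":1},{"xyz":[0.797,-0.321,0.07],"turn":[0,0,0],"gripper":1},{"xyz":[0,0,0],"turn":[0,0,0],"gripper":1},{"xyz":[0,0,0],"turn":[0,0,0],"gripper":1},{"xyz":[0,0,0],"turn":[0,0,0],"gripper":1}]}}

```text
time_s: 2.85
position: [0.4886, -0.2958, 0.1504]
tool_rot: [[0.963, 0.269, -0.0], [0.269, -0.963, -0.0], [-0.0, 0.0, -1.0]]
ft_force: [0.3, -0.9, 0.4]
grip_width: 0.0852
```

```bash
python3 go.py 0.489 -0.296 0.040
python3 - <<'E'
from h import *
im,d,i=snap('wrist'); cv2.imwrite('pics/wr1.png',im[...,::-1]); w=world(d,i)
p=w[(w[...,2]>.06)&(w[...,2]<.075)&(np.hypot(w[...,0]-.489,w[...,1]+.296)<.035)]
print(len(p)); 
if len(p)>5: print(cv2.minEnclosingCircle(p[:,:2].astype(np.float32)),p.mean(0))
E
```

```text
t 2.85 p [ 0.4886 -0.2958  0.1504] w 0.08523024817287858 f [ 0.33 -0.93  0.37] az 15.63 tilt 0.01
units [0.009 0.006 2.761]
2923
((0.49120110273361206, -0.29951077699661255), 0.023906122893095016) [ 0.49064421 -0.29735317  0.0674908 ]
```

Request:
{"name": "step_arm", "arguments": {"steps": [{"xyz":[0.028,0.078,0.4],"turn":[0,0,0],"gripper":1},{"xyz":[0,0,0.5],"turn":[0,0,0],"gripper":1},{"xyz":[0,0,0.5],"turn":[0,0,0],"gripper":1},{"xyz":[0,0,0.5],"turn":[0,0,0],"gripper":1},{"xyz":[0,0,0.5],"turn":[0,0,0],"gripper":1},{"xyz":[0,0,0.36],"turn":[0,0,0],"gripper":1},{"xyz":[0,0,0],"turn":[0,0,0],"gripper":1},{"xyz":[0,0,0],"turn":[0,0,0],"gripper":1},{"xyz":[0,0,0],"turn":[0,0,0],"gripper":-1},{"xyz":[0,0,0],"turn":[0,0,0],"gripper":-1},{"xyz":[0,0,0],"turn":[0,0,0],"gripper":-1},{"xyz":[0,0,0],"turn":[0,0,0],"gripper":-1},{"xyz":[0,0,0],"turn":[0,0,0],"gripper":-1},{"xyz":[0,0,0],"turn":[0,0,0],"gripper":-1},{"xyz":[0,0,0],"turn":[0,0,0],"gripper":-1},{"xyz":[0,0,0],"turn":[0,0,0],"gripper":-1}]}}

```text
time_s: 4.23
position: [0.4907, -0.2989, 0.0413]
tool_rot: [[0.963, 0.271, 0.001], [0.271, -0.963, -0.002], [0.0, 0.002, -1.0]]
ft_force: [-3.2, 0.1, 6.9]
grip_width: 0.0498
```

```bash
python3 go.py
```

```text
t 4.2333 p [ 0.4907 -0.2989  0.0413] w 0.049817717035025216 f [-3.22  0.09  6.91] az 15.71 tilt 0.1
```

Request:
{"name": "step_arm", "arguments": {"steps": [{"xyz":[0,0,-0.1],"turn":[0,0,0],"gripper":-1},{"xyz":[0,0,-0.2],"turn":[0,0,0],"gripper":-1},{"xyz":[0,0,-0.3],"turn":[0,0,0],"gripper":-1},{"xyz":[0,0,-0.3],"turn":[0,0,0],"gripper":-1},{"xyz":[0,0,-0.2],"turn":[0,0,0],"gripper":-1},{"xyz":[0,0,-0.1],"turn":[0,0,0],"gripper":-1},{"xyz":[0,0,0],"turn":[0,0,0],"gripper":-1},{"xyz":[0,0,0],"turn":[0,0,0],"gripper":-1},{"xyz":[0,0,0],"turn":[0,0,0],"gripper":-1},{"xyz":[0,0,0],"turn":[0,0,0],"gripper":-1},{"xyz":[0,0,0],"turn":[0,0,0],"gripper":-1},{"xyz":[0,0,0],"turn":[0,0,0],"gripper":-1}]}}

```text
time_s: 5.23
position: [0.4906, -0.2983, 0.0876]
tool_rot: [[0.963, 0.271, -0.0], [0.271, -0.963, 0.0], [-0.0, -0.001, -1.0]]
ft_force: [0.8, -0.8, -4.3]
grip_width: 0.0496
```

```bash
python3 go.py
python3 - <<'E'
from h import *
fs=[]
for n in ('side','wrist','side','side'):
    im,d,i=snap(n); fs.append(env.observe()['ft_force']); np.savez(f'{n}1.npz',im=im,w=world(d,i))
    if n=='wrist': W=im
    else: S=im
print(np.round(fs,2))
cv2.imwrite('pics/l1.png',np.hstack([cv2.resize(S[100:300,250:450],(560,560)),W[:,:240] if 0 else cv2.resize(W,(240,180)).repeat(1,0) if 0 else np.zeros((560,0,3),np.uint8)])[...,::-1])
cv2.imwrite('pics/w1.png',W[...,::-1])
E
```

```text
t 5.2333 p [ 0.4906 -0.2983  0.0876] w 0.04958456487130605 f [ 0.77 -0.85 -4.33] az 15.7 tilt 0.04
[[-0.48  0.57 -4.14]
 [-0.49 -0.82 -3.45]
 [ 0.51 -0.56 -2.77]
 [ 0.26  0.5  -4.11]]
```

View pics/l1.png

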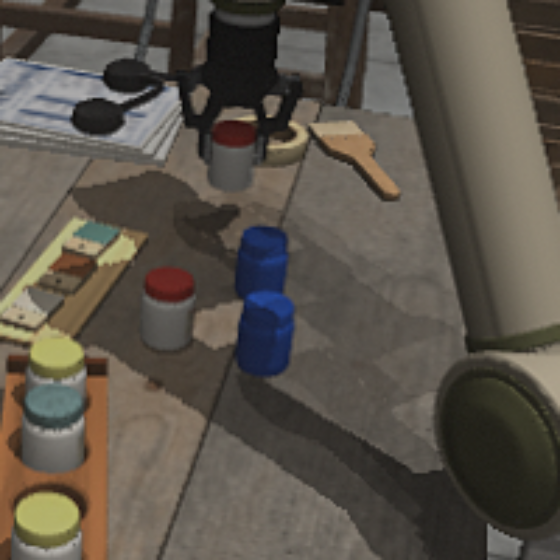

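View pics/w1.png

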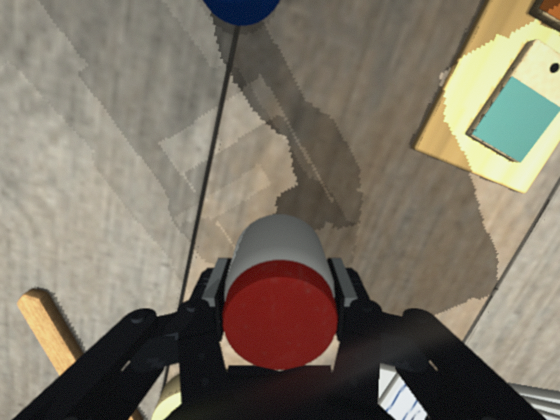

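Jar B, the one with y of about −0.30, is held upright. The load is about 4.2 N (0.42 kg), so B must be the full jar. I'll set it back where it stood, then lift A.

Request:
{"name": "step_arm", "arguments": {"steps": [{"xyz":[0,0,0.25],"turn":[0,0,0],"gripper":-1},{"xyz":[0,0,0.35],"turn":[0,0,0],"gripper":-1},{"xyz":[0,0,0.3],"turn":[0,0,0],"gripper":-1},{"xyz":[0,0,0.15],"turn":[0,0,0],"gripper":-1},{"xyz":[0,0,0.08],"turn":[0,0,0],"gripper":-1},{"xyz":[0,0,0.02],"turn":[0,0,0],"gripper":-1},{"xyz":[0,0,0],"turn":[0,0,0],"gripper":-1},{"xyz":[0,0,0],"turn":[0,0,0],"gripper":-1},{"xyz":[0,0,0],"turn":[0,0,0],"gripper":-1}]}}

```text
time_s: 6.18
position: [0.4909, -0.2986, 0.0424]
tool_rot: [[0.963, 0.271, 0.001], [0.271, -0.963, -0.001], [0.001, 0.001, -1.0]]
ft_force: [0.2, 0.2, -3.5]
grip_width: 0.0501
```

```bash
python3 go.py
python3 - <<'E'
from h import *
w=np.load('wrist1.npz')['w']; T=np.array([.4906,-.2983])
p=w[(w[...,2]>.105)&(w[...,2]<.122)&(np.hypot(w[...,0]-.49,w[...,1]+.298)<.03)]
c,r=cv2.minEnclosingCircle(p[:,:2].astype(np.float32)); a=np.radians(15.7)
d=np.array(c)-T; print(len(p),c,r,np.median(p[:,2]),'tool xy',d@[np.cos(a),np.sin(a)],d@[np.sin(a),-np.cos(a)])
E
```

```text
t 6.1833 p [ 0.4909 -0.2986  0.0424] w 0.050093472842666055 f [ 0.18  0.16 -3.47] az 15.7 tilt 0.06
10719 (0.48975712060928345, -0.2971615195274353) 0.029795492067933083 0.11413978072729873 tool xy -0.0005033597090649642 -0.0013240892934375185
```

Request:
{"name": "step_arm", "arguments": {"steps": [{"xyz":[0,0,0.03],"turn":[0,0,0],"gripper":-1},{"xyz":[0,0,0.015],"turn":[0,0,0],"gripper":-1},{"xyz":[0,0,0],"turn":[0,0,0],"gripper":-1},{"xyz":[0,0,0],"turn":[0,0,0],"gripper":-1}]}}

```text
time_s: 6.52
position: [0.4909, -0.2986, 0.0413]
tool_rot: [[0.963, 0.271, 0.001], [0.271, -0.963, -0.001], [0.001, 0.001, -1.0]]
ft_force: [-1.9, 1.2, 6.1]
grip_width: 0.0494
```

```bash
python3 go.py
```

```text
t 6.5167 p [ 0.4909 -0.2986  0.0413] w 0.04938497123596269 f [-1.89  1.2   6.13] az 15.71 tilt 0.09
```

Contact with the table (+6 N). Releasing, rising and moving over A.

Request:
{"name": "step_arm", "arguments": {"steps": [{"xyz":[0,0,0],"turn":[0,0,0],"gripper":1},{"xyz":[0,0,0],"turn":[0,0,0],"gripper":1},{"xyz":[0,0,0],"turn":[0,0,0],"gripper":1},{"xyz":[0,0,0],"turn":[0,0,0],"gripper":1},{"xyz":[0,0,0],"turn":[0,0,0],"gripper":1},{"xyz":[0,0,0],"turn":[0,0,0],"gripper":1},{"xyz":[0,0,-0.5],"turn":[0,0,0],"gripper":1},{"xyz":[0,0,-0.8],"turn":[0,0,0],"gripper":1},{"xyz":[0,0,-0.8],"turn":[0,0,0],"gripper":1},{"xyz":[0,0,-0.7],"turn":[0,0,0],"gripper":1},{"xyz":[0.24,-0.777,0],"turn":[0,0,0],"gripper":1},{"xyz":[0.24,-0.777,0],"turn":[0,0,0],"gripper":1},{"xyz":[0.24,-0.777,0],"turn":[0,0,0],"gripper":1},{"xyz":[0.24,-0.777,0],"turn":[0,0,0],"gripper":1},{"xyz":[0.24,-0.777,0],"turn":[0,0,0],"gripper":1},{"xyz":[0.24,-0.777,0],"turn":[0,0,0],"gripper":1},{"xyz":[0.24,-0.777,0],"turn":[0,0,0],"gripper":1},{"xyz":[0.24,-0.777,0],"turn":[0,0,0],"gripper":1},{"xyz":[0,0,0],"turn":[0,0,0],"gripper":1},{"xyz":[0,0,0],"turn":[0,0,0],"gripper":1}]}}

```text
time_s: 8.18
position: [0.4973, -0.037, 0.1522]
tool_rot: [[0.962, 0.273, 0.0], [0.273, -0.962, -0.0], [0.0, 0.0, -1.0]]
ft_force: [0.5, 0.3, -0.8]
grip_width: 0.0854
```

```bash
python3 go.py 0.4968 -0.0384 0.041
python3 - <<'E'
from h import *
im,d,i=snap('wrist'); w=world(d,i)
for n,c0 in dict(A=(.4968,-.0384),blue1=(.4,-.026)).items():
    p=w[(w[...,2]>.06)&(w[...,2]<.075)&(np.hypot(w[...,0]-c0[0],w[...,1]-c0[1])<.03)]
    print(n,len(p)); 
    if len(p)>5: print(cv2.minEnclosingCircle(p[:,:2].astype(np.float32)),p.mean(0))
im,d,i=snap('side'); w=world(d,i)
p=w[(w[...,2]>.064)&(w[...,2]<.072)&(np.hypot(w[...,0]-.49,w[...,1]+.297)<.04)]
print('B side',len(p),cv2.minEnclosingCircle(p[:,:2].astype(np.float32)))
p=w[(w[...,2]>.064)&(w[...,2]<.072)&(np.hypot(w[...,0]-.497,w[...,1]+.038)<.04)]
print('A side',len(p),len(p) and cv2.minEnclosingCircle(p[:,:2].astype(np.float32)))
E
```

```text
t 8.1833 p [ 0.4973 -0.037   0.1522] w 0.08542360817591292 f [ 0.54  0.26 -0.81] az 15.86 tilt 0.01
units [-0.022  0.031  2.781]
A 2871
((0.5000155568122864, -0.04155208170413971), 0.023847002536058426) [ 0.49950653 -0.0394528   0.06745558]
blue1 3397
((0.40243107080459595, -0.028154373168945312), 0.023934323340654373) [ 0.40356786 -0.0268497   0.06742832]
B side 23 ((0.49044346809387207, -0.29117316007614136), 0.02201269008219242)
A side 123 ((0.4990628659725189, -0.03872895613312721), 0.02394809201359749)
```

Request:
{"name": "step_arm", "arguments": {"steps": [{"xyz":[0.01,0.075,0.4],"turn":[0,0,0],"gripper":1},{"xyz":[0,0,0.5],"turn":[0,0,0],"gripper":1},{"xyz":[0,0,0.5],"turn":[0,0,0],"gripper":1},{"xyz":[0,0,0.5],"turn":[0,0,0],"gripper":1},{"xyz":[0,0,0.5],"turn":[0,0,0],"gripper":1},{"xyz":[0,0,0.36],"turn":[0,0,0],"gripper":1},{"xyz":[0,0,0],"turn":[0,0,0],"gripper":1},{"xyz":[0,0,0],"turn":[0,0,0],"gripper":1},{"xyz":[0,0,0],"turn":[0,0,0],"gripper":-1},{"xyz":[0,0,0],"turn":[0,0,0],"gripper":-1},{"xyz":[0,0,0],"turn":[0,0,0],"gripper":-1},{"xyz":[0,0,0],"turn":[0,0,0],"gripper":-1},{"xyz":[0,0,0],"turn":[0,0,0],"gripper":-1},{"xyz":[0,0,0],"turn":[0,0,0],"gripper":-1},{"xyz":[0,0,0],"turn":[0,0,0],"gripper":-1},{"xyz":[0,0,0],"turn":[0,0,0],"gripper":-1}], "squeeze": 30}}

```text
time_s: 9.62
position: [0.4989, -0.0413, 0.0429]
tool_rot: [[0.963, 0.271, 0.002], [0.271, -0.963, -0.001], [0.001, 0.001, -1.0]]
ft_force: [-1.7, -1.2, 7.0]
grip_width: 0.0501
```

Request:
{"name": "step_arm", "arguments": {"steps": [{"xyz":[0,0,-0.1],"turn":[0,0,0],"gripper":-1},{"xyz":[0,0,-0.2],"turn":[0,0,0],"gripper":-1},{"xyz":[0,0,-0.4],"turn":[0,0,0],"gripper":-1},{"xyz":[0,0,-0.5],"turn":[0,0,0],"gripper":-1},{"xyz":[0,0,-0.5],"turn":[0,0,0],"gripper":-1},{"xyz":[0,0,-0.4],"turn":[0,0,0],"gripper":-1},{"xyz":[0,0,-0.25],"turn":[0,0,0],"gripper":-1},{"xyz":[0,0,-0.15],"turn":[0,0,0],"gripper":-1},{"xyz":[0,0,0],"turn":[0,0,0],"gripper":-1},{"xyz":[0,0,0],"turn":[0,0,0],"gripper":-1},{"xyz":[0,0,0],"turn":[0,0,0],"gripper":-1},{"xyz":[0,0,0],"turn":[0,0,0],"gripper":-1},{"xyz":[0,0,0],"turn":[0,0,0],"gripper":-1},{"xyz":[0,0,0],"turn":[0,0,0],"gripper":-1}]}}

```text
time_s: 10.78
position: [0.4984, -0.041, 0.1413]
tool_rot: [[0.963, 0.271, -0.001], [0.271, -0.963, 0.0], [-0.001, -0.001, -1.0]]
ft_force: [0.9, 0.9, -0.9]
grip_width: 0.0504
```

```bash
python3 go.py 0.52 0.256 0.14
python3 - <<'E'
from h import *
fs=[]
for n in ('wrist','side','top','side'):
    im,d,i=snap(n); fs.append(env.observe()['ft_force']); np.savez(f'{n}2.npz',im=im,w=world(d,i))
print(np.round(fs,2))
T=np.array(env.observe()['position']); a=np.radians(15.86)
for n in ('wrist','side','top'):
    w=np.load(f'{n}2.npz')['w']; im=np.load(f'{n}2.npz')['im'].astype(int)
    red=(im[...,0]>90)&(im[...,1]<60)&(im[...,2]<60)
    p=w[red&(w[...,2]>.11)&(w[...,2]<.2)&(np.hypot(w[...,0]-T[0],w[...,1]-T[1])<.035)]
    if len(p)<20: print(n,len(p)); continue
    zt=np.percentile(p[:,2],90); p=p[p[:,2]>zt-.004]
    c,r=cv2.minEnclosingCircle(p[:,:2].astype(np.float32)); d=np.array(c)-T[:2]
    print(n,len(p),np.round(c,4),r,np.median(p[:,2]),'tool xy',d@[np.cos(a),np.sin(a)],d@[np.sin(a),-np.cos(a)])
E
```

```text
t 10.7833 p [ 0.4984 -0.041   0.1413] w 0.050404686858549944 f [ 0.92  0.88 -0.9 ] az 15.7 tilt 0.05
units [ 2.528 -7.001  0.034]
[[ 0.02 -0.27 -1.2 ]
 [ 0.28 -0.58 -1.25]
 [ 0.13  0.12 -1.4 ]
 [ 0.06  0.45 -1.11]]
wrist 8368 [ 0.4989 -0.0406] 0.023574495688080788 0.16624743754612403 tool xy 0.0005253306408251316 -0.00027892310367657637
side 3
top 0
```

A's load is about 1.3 N, so it is the nearly empty jar. I'm taking it towards the free well and will measure the well again on the way.

Request:
{"name": "step_arm", "arguments": {"steps": [{"xyz":[0.15,-0.3,-0.1],"turn":[0,0,0],"gripper":-1},{"xyz":[0.3,-0.6,-0.1],"turn":[0,0,0],"gripper":-1},{"xyz":[0.35,-0.7,-0.1],"turn":[0,0,0],"gripper":-1},{"xyz":[0.35,-0.7,-0.1],"turn":[0,0,0],"gripper":-1},{"xyz":[0.35,-0.7,-0.1],"turn":[0,0,0],"gripper":-1},{"xyz":[0.35,-0.7,0],"turn":[0,0,0],"gripper":-1},{"xyz":[0.3,-0.6,0],"turn":[0,0,0],"gripper":-1},{"xyz":[0.2,-0.4,0],"turn":[0,0,0],"gripper":-1},{"xyz":[0.15,-0.3,0],"turn":[0,0,0],"gripper":-1},{"xyz":[0,0,0],"turn":[0,0,0],"gripper":-1},{"xyz":[0,0,0],"turn":[0,0,0],"gripper":-1},{"xyz":[0,0,0],"turn":[0,0,0],"gripper":-1}]}}

```text
time_s: 11.98
position: [0.5406, 0.1778, 0.1616]
tool_rot: [[0.963, 0.27, -0.0], [0.27, -0.963, -0.0], [-0.0, 0.0, -1.0]]
ft_force: [0.1, -0.2, -1.1]
grip_width: 0.05
```

```bash
python3 go.py 0.5207 0.2538 0.16
python3 - <<'E'
from h import *
im,d,i=snap('wrist'); w=world(d,i); cv2.imwrite('pics/wr3.png',im[...,::-1])
p=w[(w[...,2]<.016)&(np.hypot(w[...,0]-.520,w[...,1]-.255)<.033)]
print('well',len(p),cv2.minEnclosingCircle(p[:,:2].astype(np.float32)),p.mean(0))
# hole boundary at bored top: fit circle to rim points
p=w[(w[...,2]>.020)&(w[...,2]<.029)&(np.hypot(w[...,0]-.520,w[...,1]-.255)<.034)]
from scipy.optimize import least_squares
for n,c0 in dict(y0=(.5019,.3212),teal=(.5375,.1912)).items():
    p=w[(w[...,2]>.07)&(w[...,2]<.083)&(np.hypot(w[...,0]-c0[0],w[...,1]-c0[1])<.03)]
    print(n,len(p)); 
    if len(p)>5: print(cv2.minEnclosingCircle(p[:,:2].astype(np.float32)),p.mean(0))
E
```

```text
t 11.9833 p [0.5406 0.1778 0.1616] w 0.04997045962547597 f [ 0.12 -0.15 -1.13] az 15.66 tilt 0.03
units [ 0.034 -1.965  0.04 ]
well 3661 ((0.5227554440498352, 0.25318998098373413), 0.029131527990102768) [0.52247156 0.25407127 0.0104278 ]
y0 2413
((0.5041763782501221, 0.31597915291786194), 0.023428115993738174) [0.50667469 0.30703505 0.0774495 ]
teal 2053
((0.541020929813385, 0.18899206817150116), 0.023752734065055847) [0.53923001 0.19684119 0.07739414]
```

View pics/wr3.png

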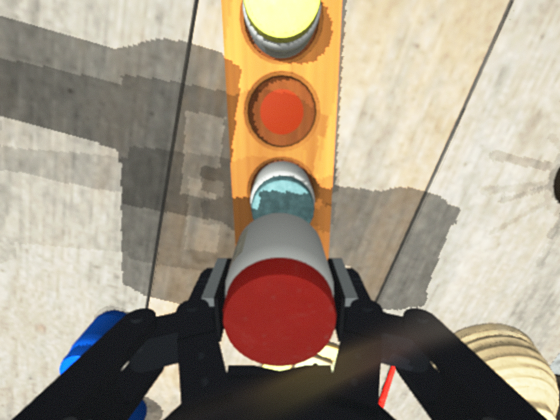

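Request:
{"name": "step_arm", "arguments": {"steps": [{"xyz":[0.01,-0.3,0],"turn":[0,0,0],"gripper":-1},{"xyz":[0.01,-0.5,0],"turn":[0,0,0],"gripper":-1},{"xyz":[0.01,-0.5,0],"turn":[0,0,0],"gripper":-1},{"xyz":[0.01,-0.4,0],"turn":[0,0,0],"gripper":-1},{"xyz":[0.01,-0.26,0],"turn":[0,0,0],"gripper":-1},{"xyz":[0,0,0.3],"turn":[0,0,0],"gripper":-1},{"xyz":[0,0,0.5],"turn":[0,0,0],"gripper":-1},{"xyz":[0,0,0.5],"turn":[0,0,0],"gripper":-1},{"xyz":[0,0,0.4],"turn":[0,0,0],"gripper":-1},{"xyz":[0,0,0.3],"turn":[0,0,0],"gripper":-1},{"xyz":[0,0,0],"turn":[0,0,0],"gripper":-1},{"xyz":[0,0,0],"turn":[0,0,0],"gripper":-1},{"xyz":[0,0,0],"turn":[0,0,0],"gripper":-1}]}}

```text
time_s: 13.12
position: [0.5219, 0.2547, 0.0827]
tool_rot: [[0.963, 0.27, 0.001], [0.27, -0.963, 0.0], [0.001, 0.0, -1.0]]
ft_force: [-0.5, -0.8, -1.4]
grip_width: 0.0502
```

```bash
python3 go.py 0.5213 0.2537 0.053
```

```text
t 13.1167 p [0.5219 0.2547 0.0827] w 0.05024921639087172 f [-0.49 -0.8  -1.43] az 15.68 tilt 0.09
units [-0.022  0.02   0.741]
```

Request:
{"name": "step_arm", "arguments": {"steps": [{"xyz":[-0.02,0.02,0.1],"turn":[0,0,0],"gripper":-1},{"xyz":[0,0,0.1],"turn":[0,0,0],"gripper":-1},{"xyz":[0,0,0.1],"turn":[0,0,0],"gripper":-1},{"xyz":[0,0,0.1],"turn":[0,0,0],"gripper":-1},{"xyz":[0,0,0.1],"turn":[0,0,0],"gripper":-1},{"xyz":[0,0,0.1],"turn":[0,0,0],"gripper":-1},{"xyz":[0,0,0],"turn":[0,0,0],"gripper":-1},{"xyz":[0,0,0],"turn":[0,0,0],"gripper":-1}]}}

```text
time_s: 13.78
position: [0.5208, 0.2536, 0.0575]
tool_rot: [[0.963, 0.271, -0.0], [0.271, -0.963, -0.0], [-0.001, -0.0, -1.0]]
ft_force: [-0.0, -0.8, -1.3]
grip_width: 0.05
```

```bash
python3 go.py 0.5213 0.2537 0.053
```

```text
t 13.7833 p [0.5208 0.2536 0.0575] w 0.04997877949207089 f [-0.02 -0.85 -1.29] az 15.7 tilt 0.03
units [0.013 0.001 0.111]
```

In the well, with no side contact. I'll lower the last 4–5 mm until it touches the floor.

Request:
{"name": "step_arm", "arguments": {"steps": [{"xyz":[0,0,0.05],"turn":[0,0,0],"gripper":-1},{"xyz":[0,0,0.04],"turn":[0,0,0],"gripper":-1},{"xyz":[0,0,0.02],"turn":[0,0,0],"gripper":-1},{"xyz":[0,0,0],"turn":[0,0,0],"gripper":-1},{"xyz":[0,0,0],"turn":[0,0,0],"gripper":-1}]}}

```text
time_s: 14.2
position: [0.5209, 0.2536, 0.0533]
tool_rot: [[0.963, 0.271, 0.0], [0.271, -0.963, -0.0], [0.0, 0.0, -1.0]]
ft_force: [0.5, 0.8, -1.1]
grip_width: 0.0502
```

```bash
python3 go.py 0.5213 0.2537 0.053
```

```text
t 14.2 p [0.5209 0.2536 0.0533] w 0.050150185258549106 f [ 0.46  0.8  -1.12] az 15.7 tilt 0.0
units [0.011 0.001 0.009]
```

Request:
{"name": "step_arm", "arguments": {"steps": [{"xyz":[0,0,0.02],"turn":[0,0,0],"gripper":-1},{"xyz":[0,0,0.02],"turn":[0,0,0],"gripper":-1},{"xyz":[0,0,0],"turn":[0,0,0],"gripper":-1},{"xyz":[0,0,0],"turn":[0,0,0],"gripper":-1}]}}

```text
time_s: 14.53
position: [0.5209, 0.2537, 0.0529]
tool_rot: [[0.963, 0.271, 0.001], [0.271, -0.963, 0.0], [0.001, 0.0, -1.0]]
ft_force: [-3.4, -1.1, 9.2]
grip_width: 0.0504
```

```bash
python3 go.py
```

```text
t 14.5333 p [0.5209 0.2537 0.0529] w 0.050390193144726536 f [-3.36 -1.13  9.16] az 15.71 tilt 0.06
```

Floor contact at the expected height. Releasing, rising and backing off for a look.

Request:
{"name": "step_arm", "arguments": {"steps": [{"xyz":[0,0,-0.02],"turn":[0,0,0],"gripper":1},{"xyz":[0,0,0],"turn":[0,0,0],"gripper":1},{"xyz":[0,0,0],"turn":[0,0,0],"gripper":1},{"xyz":[0,0,0],"turn":[0,0,0],"gripper":1},{"xyz":[0,0,0],"turn":[0,0,0],"gripper":1},{"xyz":[0,0,0],"turn":[0,0,0],"gripper":1},{"xyz":[0,0,-0.4],"turn":[0,0,0],"gripper":1},{"xyz":[0,0,-0.7],"turn":[0,0,0],"gripper":1},{"xyz":[0,0,-0.8],"turn":[0,0,0],"gripper":1},{"xyz":[0,0,-0.8],"turn":[0,0,0],"gripper":1},{"xyz":[0,0.6,0],"turn":[0,0,0],"gripper":1},{"xyz":[0,0.8,0],"turn":[0,0,0],"gripper":1},{"xyz":[0,0.6,0],"turn":[0,0,0],"gripper":1},{"xyz":[0,0,0],"turn":[0,0,0],"gripper":1},{"xyz":[0,0,0],"turn":[0,0,0],"gripper":1}]}}

```text
time_s: 15.78
position: [0.5427, 0.1758, 0.1604]
tool_rot: [[0.963, 0.269, -0.0], [0.269, -0.963, 0.0], [-0.0, -0.0, -1.0]]
ft_force: [0.4, 0.9, -0.6]
grip_width: 0.0854
```

```bash
python3 go.py 0.4907 -0.2986 0.15
python3 - <<'E'
from h import *
im,d,i=snap('wrist'); w=world(d,i)
si,sd,ii=snap('side'); ws=world(sd,ii)
cv2.imwrite('pics/p4.png',np.hstack([im[:,100:460],cv2.resize(si[200:340,210:330],(360,420))])[...,::-1])
for W in (w,ws):
  for n,c0 in dict(A=(.5215,.2535),y0=(.5039,.319),teal=(.539,.189)).items():
    p=W[(W[...,2]>.071)&(W[...,2]<.1)&(np.hypot(W[...,0]-c0[0],W[...,1]-c0[1])<.027)]
    if len(p)>5:
        A=np.c_[p[:,:2],np.ones(len(p))]; k=np.linalg.lstsq(A,p[:,2],rcond=None)[0]
        print(n,len(p),np.round(cv2.minEnclosingCircle(p[:,:2].astype(np.float32))[0],4),'z',np.median(p[:,2]).round(4),'slope deg',np.degrees(k[:2]).round(1))
E
```

```text
t 15.7833 p [0.5427 0.1758 0.1604] w 0.08535056008878283 f [ 0.39  0.93 -0.59] az 15.58 tilt 0.02
units [-4.437 11.076  0.259]
A 4048 [0.5224 0.2527] z 0.078 slope deg [-0.1  0.2]
y0 2049 [0.5047 0.3135] z 0.0778 slope deg [-1.9  7.1]
teal 3092 [0.541  0.1887] z 0.0778 slope deg [ 0.4 -1.4]
A 259 [0.5205 0.2557] z 0.0764 slope deg [ 0.1 -0.5]
y0 336 [0.5023 0.3203] z 0.0773 slope deg [ 1.3 -3.3]
teal 234 [0.5395 0.1901] z 0.076 slope deg [ 1.  -2.2]
```

View pics/p4.png

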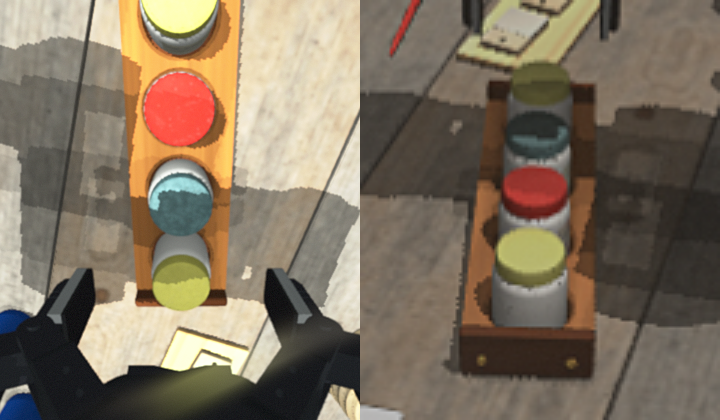

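A is seated: its lid top is at 0.078 m, the same as its neighbours, and it is level. Now back to B.

Request:
{"name": "step_arm", "arguments": {"steps": [{"xyz":[-0.296,0.738,0.017],"turn":[0,0,0],"gripper":1},{"xyz":[-0.296,0.738,0.017],"turn":[0,0,0],"gripper":1},{"xyz":[-0.296,0.738,0.017],"turn":[0,0,0],"gripper":1},{"xyz":[-0.296,0.738,0.017],"turn":[0,0,0],"gripper":1},{"xyz":[-0.296,0.738,0.017],"turn":[0,0,0],"gripper":1},{"xyz":[-0.296,0.738,0.017],"turn":[0,0,0],"gripper":1},{"xyz":[-0.296,0.738,0.017],"turn":[0,0,0],"gripper":1},{"xyz":[-0.296,0.738,0.017],"turn":[0,0,0],"gripper":1},{"xyz":[-0.296,0.738,0.017],"turn":[0,0,0],"gripper":1},{"xyz":[-0.296,0.738,0.017],"turn":[0,0,0],"gripper":1},{"xyz":[-0.296,0.738,0.017],"turn":[0,0,0],"gripper":1},{"xyz":[-0.296,0.738,0.017],"turn":[0,0,0],"gripper":1},{"xyz":[-0.296,0.738,0.017],"turn":[0,0,0],"gripper":1},{"xyz":[-0.296,0.738,0.017],"turn":[0,0,0],"gripper":1},{"xyz":[-0.296,0.738,0.017],"turn":[0,0,0],"gripper":1},{"xyz":[0,0,0],"turn":[0,0,0],"gripper":1},{"xyz":[0,0,0],"turn":[0,0,0],"gripper":1},{"xyz":[0,0,0],"turn":[0,0,0],"gripper":1}]}}

```text
time_s: 17.38
position: [0.4917, -0.2965, 0.1501]
tool_rot: [[0.962, 0.272, -0.0], [0.272, -0.962, 0.001], [-0.0, -0.001, -1.0]]
ft_force: [0.4, 0.9, 0.3]
grip_width: 0.0857
```

```bash
python3 go.py 0.4909 -0.2986 0.042
python3 - <<'E'
from h import *
im,d,i=snap('wrist'); w=world(d,i)
p=w[(w[...,2]>.06)&(w[...,2]<.075)&(np.hypot(w[...,0]-.490,w[...,1]+.298)<.03)]
print(len(p),cv2.minEnclosingCircle(p[:,:2].astype(np.float32)),p.mean(0))
E
```

```text
t 17.3833 p [ 0.4917 -0.2965  0.1501] w 0.0857189295862138 f [0.37 0.91 0.3 ] az 15.76 tilt 0.05
units [-0.033  0.048  2.703]
2957 ((0.4915386438369751, -0.29891136288642883), 0.023829728364944458) [ 0.49110404 -0.29707256  0.06746047]
```

Request:
{"name": "step_arm", "arguments": {"steps": [{"xyz":[-0.03,0.04,0.4],"turn":[0,0,0],"gripper":1},{"xyz":[0,0,0.5],"turn":[0,0,0],"gripper":1},{"xyz":[0,0,0.5],"turn":[0,0,0],"gripper":1},{"xyz":[0,0,0.5],"turn":[0,0,0],"gripper":1},{"xyz":[0,0,0.5],"turn":[0,0,0],"gripper":1},{"xyz":[0,0,0.3],"turn":[0,0,0],"gripper":1},{"xyz":[0,0,0],"turn":[0,0,0],"gripper":1},{"xyz":[0,0,0],"turn":[0,0,0],"gripper":1},{"xyz":[0,0,0],"turn":[0,0,0],"gripper":-1},{"xyz":[0,0,0],"turn":[0,0,0],"gripper":-1},{"xyz":[0,0,0],"turn":[0,0,0],"gripper":-1},{"xyz":[0,0,0],"turn":[0,0,0],"gripper":-1},{"xyz":[0,0,0],"turn":[0,0,0],"gripper":-1},{"xyz":[0,0,0],"turn":[0,0,0],"gripper":-1},{"xyz":[0,0,0],"turn":[0,0,0],"gripper":-1},{"xyz":[0,0,0],"turn":[0,0,0],"gripper":-1}], "squeeze": 45}}

```text
time_s: 18.77
position: [0.4908, -0.2997, 0.0437]
tool_rot: [[0.963, 0.271, 0.001], [0.271, -0.963, -0.001], [0.001, 0.001, -1.0]]
ft_force: [-2.2, 1.4, 7.8]
grip_width: 0.0493
```

Request:
{"name": "step_arm", "arguments": {"steps": [{"xyz":[0,0,-0.1],"turn":[0,0,0],"gripper":-1},{"xyz":[0,0,-0.2],"turn":[0,0,0],"gripper":-1},{"xyz":[0,0,-0.4],"turn":[0,0,0],"gripper":-1},{"xyz":[0,0,-0.5],"turn":[0,0,0],"gripper":-1},{"xyz":[0,0,-0.5],"turn":[0,0,0],"gripper":-1},{"xyz":[0,0,-0.4],"turn":[0,0,0],"gripper":-1},{"xyz":[0,0,-0.2],"turn":[0,0,0],"gripper":-1},{"xyz":[0,0,-0.15],"turn":[0,0,0],"gripper":-1},{"xyz":[0,0,0],"turn":[0,0,0],"gripper":-1},{"xyz":[0,0,0],"turn":[0,0,0],"gripper":-1},{"xyz":[0,0,0],"turn":[0,0,0],"gripper":-1}]}}

```text
time_s: 19.68
position: [0.4903, -0.2993, 0.1393]
tool_rot: [[0.963, 0.271, -0.002], [0.271, -0.963, 0.001], [-0.001, -0.002, -1.0]]
ft_force: [0.5, -0.4, -4.3]
grip_width: 0.0494
```

```bash
python3 go.py 0.6165 -0.1001 0.141
```

```text
t 19.6833 p [ 0.4903 -0.2993  0.1393] w 0.04940489159632006 f [ 0.47 -0.35 -4.28] az 15.7 tilt 0.12
units [ 4.385 -3.939 -0.041]
```

Request:
{"name": "step_arm", "arguments": {"steps": [{"xyz":[0.25,-0.1,-0.01],"turn":[0,0,0],"gripper":-1},{"xyz":[0.45,-0.2,-0.01],"turn":[0,0,0],"gripper":-1},{"xyz":[0.6,-0.25,-0.01],"turn":[0,0,0],"gripper":-1},{"xyz":[0.7,-0.3,-0.01],"turn":[0,0,0],"gripper":-1},{"xyz":[0.7,-0.35,-0.01],"turn":[0,0,0],"gripper":-1},{"xyz":[0.65,-0.3,-0.01],"turn":[0,0,0],"gripper":-1},{"xyz":[0.5,-0.25,-0.01],"turn":[0,0,0],"gripper":-1},{"xyz":[0.35,-0.15,-0.01],"turn":[0,0,0],"gripper":-1},{"xyz":[0.18,-0.1,0],"turn":[0,0,0],"gripper":-1},{"xyz":[0,0,0],"turn":[0,0,0],"gripper":-1},{"xyz":[0,0,0],"turn":[0,0,0],"gripper":-1},{"xyz":[0,0,0],"turn":[0,0,0],"gripper":-1}]}}

```text
time_s: 20.68
position: [0.637, -0.1758, 0.1433]
tool_rot: [[0.963, 0.27, -0.001], [0.27, -0.963, 0.0], [-0.001, -0.0, -1.0]]
ft_force: [-0.3, 0.0, -3.6]
grip_width: 0.0496
```

```bash
python3 go.py 0.6165 -0.1001 0.1425
python3 - <<'E'
from h import *
im,d,i=snap('wrist'); w=world(d,i); cv2.imwrite('pics/wr5.png',im[...,::-1])
t=((w[...,2]>.0145)&(w[...,2]<.024)&(abs(w[...,0]-.616)<.06)).astype(np.uint8)
n,L,st,_=cv2.connectedComponentsWithStats(t)
for k in range(1,n):
    if st[k,4]>400:
        p=w[L==k]; print('tile',st[k],cv2.minAreaRect(p[:,:2].astype(np.float32)),np.median(im[L==k],0))
E
```

```text
t 20.6833 p [ 0.637  -0.1758  0.1433] w 0.04960514537300059 f [-0.31  0.02 -3.58] az 15.65 tilt 0.05
units [ 0.017 -1.96   0.02 ]
tile [ 285    0   78   68 3398] ((0.6298563480377197, -0.03181365877389908), (0.04904642701148987, 0.04026201367378235), 80.80563354492188) [235. 239. 229.]
tile [ 244   65   76   94 4073] ((0.6186621189117432, -0.101143017411232), (0.0615420863032341, 0.04035399854183197), 82.21568298339844) [90. 55. 29.]
tile [ 220  157   71   72 2764] ((0.6156661510467529, -0.17484833300113678), (0.061930976808071136, 0.040077026933431625), 78.72805786132812) [ 99. 100.  77.]
```

Request:
{"name": "step_arm", "arguments": {"steps": [{"xyz":[0.01,-0.15,0.01],"turn":[0,0,0],"gripper":-1},{"xyz":[0.01,-0.3,0.01],"turn":[0,0,0],"gripper":-1},{"xyz":[0.01,-0.4,0],"turn":[0,0,0],"gripper":-1},{"xyz":[0,-0.4,0],"turn":[0,0,0],"gripper":-1},{"xyz":[0,-0.35,0],"turn":[0,0,0],"gripper":-1},{"xyz":[0,-0.24,0],"turn":[0,0,0],"gripper":-1},{"xyz":[0,-0.11,0],"turn":[0,0,0],"gripper":-1},{"xyz":[0,0,0],"turn":[0,0,0],"gripper":-1},{"xyz":[0,0,0],"turn":[0,0,0],"gripper":-1},{"xyz":[0,0,0],"turn":[0,0,0],"gripper":-1},{"xyz":[0,0,0],"turn":[0,0,0],"gripper":-1},{"xyz":[0,0,0],"turn":[0,0,0],"gripper":-1},{"xyz":[0,0,0],"turn":[0,0,0],"gripper":-1}]}}

```text
time_s: 21.82
position: [0.6177, -0.1002, 0.1426]
tool_rot: [[0.963, 0.27, 0.0], [0.27, -0.963, -0.0], [-0.0, 0.0, -1.0]]
ft_force: [-0.2, 0.2, -3.7]
grip_width: 0.0492
```

```bash
python3 go.py 0.617 -0.1003 0.1425
python3 - <<'E'
from h import *
im,d,i=snap('wrist'); w=world(d,i)
T=np.array(env.observe()['position'])
r=(im[...,0]>90)&(im[...,1]<60)&(im[...,2]<60)
p=w[r&(w[...,2]>.13)&(w[...,2]<.2)&(np.hypot(w[...,0]-T[0],w[...,1]-T[1])<.035)]
print(len(p)); zt=np.percentile(p[:,2],90); p=p[p[:,2]>zt-.004]
A=np.c_[p[:,:2],np.ones(len(p))]; k=np.linalg.lstsq(A,p[:,2],rcond=None)[0]
print('lid',cv2.minEnclosingCircle(p[:,:2].astype(np.float32)),np.median(p[:,2]),np.degrees(k[:2]))
im,d,i=snap('side'); cv2.imwrite('pics/s6.png',cv2.resize(im[90:330,180:440],(780,720))[:600,...,::-1])
print(np.abs(env.observe()['qvel']).max())
E
```

```text
t 21.8167 p [ 0.6177 -0.1002  0.1426] w 0.049181932274478646 f [-0.2   0.2  -3.74] az 15.67 tilt 0.0
units [-0.019 -0.002  0.004]
8353
lid ((0.6180515289306641, -0.0993601456284523), 0.023561915382742882) 0.1667403555989409 [ 0.22997819 -0.78306075]
0.0648436888792993
```

View pics/s6.png

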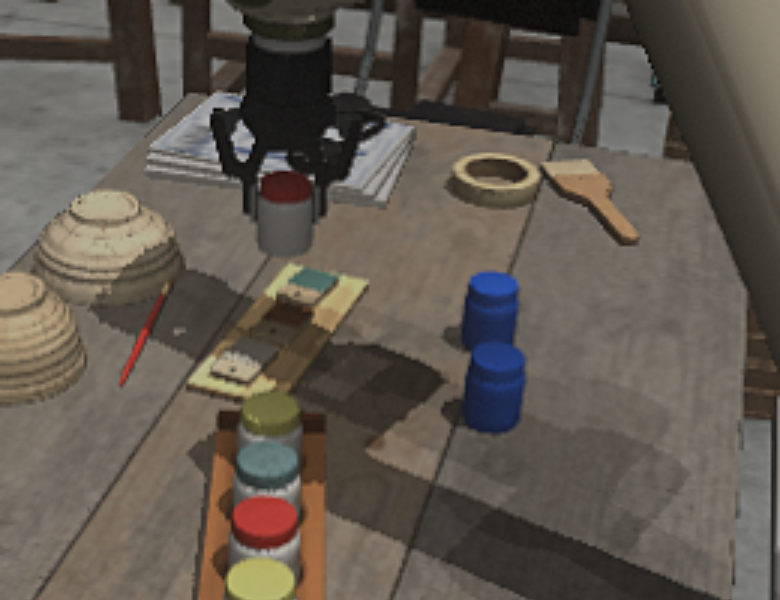

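The side view shows the full jar held upright and still over the rust tile, at about (285,215) in the crop. The rack is full, and the tiles, brush and blue jars are where they were. Handing in.

```bash
python3 -c "
from rig import order; print(order.close_job())"
```

```text
the job is handed in; nothing more can be done
None
```

I put the nearly empty jar in the rack's free well and let go. I handed the job in at about 22 s, with the arm still holding the full jar above the rust-brown tile.

- **Weighing:** the jar at y ≈ −0.30 pulled about 4 N (roughly 0.4 kg), so it is the full one. The jar at y ≈ −0.04 pulled about 1.3 N (roughly 0.13 kg).
- **Nearly empty jar:** it stands in well 1. Its lid top measured 0.078 m with the wrist camera, level with its neighbours and flat to about 0.2°, so it is fully down.
- **Full jar:** it is upright and still, with tool tilt near 0° and the lid fitted within about 0.8° of level. It is centred within 1–2 mm of the tile's estimated centre.
- **Height above the tile:** "about 10 cm" could mean the gap below the jar or the height of its middle, so I split the difference. The underside is about 8 cm above the tile's top, and the jar's middle is about 12 cm above the tile's centre.
- **Disagreement:** the top and wrist cameras differed by 2–4 mm. I corrected for this using where the jaws actually closed on the jars.
- **Other things:** the last side picture showed the other jars, tiles and brush undisturbed.

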